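# Gauge the spindle bores of spin chucks and pull the reject

### The job

Three new spin-coater chucks stand hub-up on the rack; take the plug gauge from its stand and, holding it, try it in each chuck's bore in turn from the robot's left to its right: lower it upright without forcing until its collar sits on the hub or it stops short. Then put the gauge back upright in its stand, fully home, and set any chuck that the gauge did not go fully into down gently in the grey return tray, flat on the tray's floor with the hub up. Leave the chucks that pass standing in their nests and do not disturb anything else on the bench.

Things in the scene. Friction and masses are not known exactly. Their poses are not given: they have to be found in the camera images.
- gauge: Plug gauge, 98 mm long, about 0.16 kg, upright in its stand. Origin: centre of the plug's lower end; z up along the gauge. From there up: steel plug diameter 13 mm, 30 mm long (its first 4.5 mm taper from diameter 9); collar diameter 26 mm from 30 to 36 mm; hexagonal handle 36 to 98 mm, 18 mm over the flats, which face the body's +x and -x and every 60 degrees on.
- stand_hole (a point): Centre of the mouth of the gauge stand's hole, 42 mm above the bench. Hole diameter 16 mm, 34 mm deep, in a fixed block 50 x 50 mm on a foot 84 x 84 mm, 8 mm thick. With the gauge home its collar rests on the block and its lower end is 30 mm below this point. The stand is to the left or to the right of the rack.
- rack: Fixed aluminium rack board 96 mm (its x) by 290 mm (its y) by 12 mm thick, origin at the centre of its underside; its +y points roughly to the robot's left. Three nests 92 mm apart in y, each with three locating pins 8 mm in diameter and 8 mm tall standing 2 mm clear of the chuck's rim.
- nest_1 (a point): Centre of the nest at the robot's left, on the rack's top (12 mm above the bench), where the centre of a chuck's underside rests.
- nest_2 (a point): The same for the middle nest.
- nest_3 (a point): The same for the nest at the robot's right.
- chuck_a: White plastic spin chuck lying face down in one of the nests: disc diameter 58 mm, 8 mm thick, and on it a hub diameter 32 mm, 32 mm tall; 40 mm in all, 0.09 kg. Origin: centre of the disc's underside, z up. The spindle bore opens in the hub's top, on the axis. The three chucks look alike: only the gauge tells which is good.
- chuck_b: Another spin chuck, outwardly the same as chuck_a.
- chuck_c: Another spin chuck, outwardly the same as chuck_a.
- chuck_a_mouth (a point): Centre of the bore's mouth in the top of chuck_a's hub, 40 mm above its origin; z up along the bore. Bore diameter 15 mm. In a good chuck it is full size for 32 mm: the gauge goes in 30 mm, until its collar sits on the hub. In a bad one it is full size only for 20 mm: the gauge stops hard there, its collar 10 mm above the hub. Below, both have a 7.6 mm pilot hole.
- chuck_b_mouth (a point): The same for chuck_b.
- chuck_c_mouth (a point): The same for chuck_c.
- tray: Grey open return tray, fixed, 200 mm (its x) by 130 mm (its y), walls 28 mm high and 4 mm thick, floor 4 mm thick. Origin: centre of its underside. It is on the side of the rack where the stand is not. Its -x end (nearer the robot) already holds the shaft collar; its +x half is free.
- shaft_collar: Loose steel shaft collar, diameter 38 mm, 12 mm tall, lying in the tray's -x end. Bystander.
- petri_dish: Bystander: lidded clear dish, diameter 92 mm, 15 mm tall, beyond the rack.
- wafer_box: Bystander: round white wafer box, diameter 116 mm, 22 mm tall, beyond the rack to the left.
- tweezers: Bystander: steel tweezers 120 mm long, lying between the robot and the rack.
- wash_bottle: Bystander: white wash bottle with a spout, diameter 66 mm, 185 mm tall, far right.
- resist_bottle: Bystander: amber glass bottle, diameter 68 mm, 145 mm tall, far left.
- beaker: Bystander: glass beaker, diameter 60 mm, 68 mm tall, beyond the rack's right end.
- screwdriver: Bystander: black-handled screwdriver, 160 mm long, lying beyond the rack to the right.
Things that resemble listed ones, but are neither listed nor needed, are in the scene too. Leave any green look-alike of the tray alone.

How it is judged:
By the outcome, as a careful person would: the job done as asked, in the order asked, and still so for the second after the job is handed in, with the robot touching nothing.
It also fails if it takes over 64 s, if anything falls off the work surface, if the arm or the gripper's body presses on something with over 40 N, if the wrist force passes 120 N, or if a joint passes its speed limit or range.

### The arm

A 7-joint arm with a two-finger parallel gripper is mounted at the origin on the work surface. World frame = base frame: x ahead of the robot, y to its left, z up, the work surface at z = 0. Lengths are in m, angles in rad, forces in N, time in s.
With the tool pointing down it reaches from about 0.4 to 0.85 m from the base axis. Payload 4.4 kg.
Tool frame: the origin (TCP) lies on the mounting face of the last link; the fingertips stand 199 mm ahead of it and the grasp point (between the pads) lies 180 mm ahead of it; z points along the fingers, y is the direction in which the jaws open and shut (so a half turn about z gives the same grasp; the last joint's range is limited). The gripper opens to 94 mm and grips with 3 to 60 N. Pads are 16 mm wide; open, the fingers measure 119 mm over their backs; the gripper's body (75 mm by 177 mm) begins 78 mm behind the grasp point.
Start: joints at [1.144, 0.628, 0.038, 1.517, -0.027, 0.996, -0.02], TCP at [0.229, -0.608, 0.405] pointing down, gripper open.
Joint ranges: [-3.06, 3.06], [-0.37, 2.12], [-1.25, 1.32], [0.18, 2.47], [-1.1, 4.24], [0.23, 1.98], [-2.94, 2.94]. Speed limits (rad/s): [2.57, 2.57, 3.14, 3.14, 3.14, 3.14, 3.14].

### API

Orientations are given as a rotation vector (axis times angle).
In Python, from rig import move_pose, move_l, movej, set_gripper, pause, ik, state, grab_frame, IKError, hand_in gives the robot as it stands. Calls block until the motion is done:
- move_pose(position, orientation): joint-space move of the TCP to a pose.
- move_l(position, frame=None, max_speed=0.15, threshold=None): straight line of the TCP; frame=None keeps the orientation; max_speed is the mean speed in m/s. With threshold (N) it stops when the force on the tool has changed by that much, and returns True; else False.
- movej(angles): joint-space move.
- set_gripper(opening): finger opening in m; the grip force is fixed at half the most; returns when the fingers have stopped.
- pause(seconds).
- ik(position, orientation): joint angles nearest the present ones, or None.
- state(): the state.
- grab_frame(name): name is "scene" or "top"; returns a dict with "color" (400x640x3 uint8, red, green, blue), "intrinsics" (3x3 intrinsics, pixels), "xyz" and "attitude" of the camera in the world. Camera axes: x right, y down, z forward; pixel columns grow to the right and rows downward; lengths in m; the calibration is good to about 2 mm. A picture is of the moment at which its call begins. There is no depth.
A pose or a line that the arm cannot do raises IKError and nothing moves.
- hand_in(): hands the job in, once; it reports no verdict.
The state is a dict: "time": time; "joints": joint angles; "joint_vel": joint speeds; "joint_torque": joint torques, N m; "tool_pos": TCP position; "tool_rot": TCP orientation; "ft_force": force on the tool from outside, world axes, zero at the start; "wrist_torque": the same for the moment, N m; "opening": finger opening in m.
Only numpy, scipy, OpenCV 4.12 (cv2) and the standard library are available. Lean on these libraries where they do the work, as an engineer would, in place of code of your own. Each camera call takes 0.05 s, during which the arm holds its last target.

## Working session

There is one attempt and no reset: what is moved stays moved. The work goes in short steps, each a Python script; the robot and the scene stay as the last script left them, time stands still between calls to the robot, and variables do not carry over. Pictures are saved under pics/ and viewed, and the job is handed in when it is done.

```bash
ls; mkdir -p pics
cat > h.py <<'E'
import numpy as np, cv2
from rig import *
from scipy.spatial.transform import Rotation as R
E
python3 - <<'E'
from h import *
for n in("scene","top"):
    f=grab_frame(n); cv2.imwrite(f"pics/{n}0.png",cv2.cvtColor(f["color"],cv2.COLOR_RGB2BGR)); print(n,f["intrinsics"],f["xyz"],f["attitude"])
    np.savez(f"{n}0.npz",**f)
print(state())
E
```

```text
pics
scene [[446.91917099   0.         326.40264902]
 [  0.         446.91917099 202.45541721]
 [  0.           0.           1.        ]] [ 0.97545636 -0.7753963   0.79240132] [-2.16146882 -0.69249491  0.3044568 ]
top [[409.52944018   0.         316.50634955]
 [  0.         409.52944018 200.8508589 ]
 [  0.           0.           1.        ]] [ 0.34192367 -0.0206752   1.17270199] [-2.16797253  2.15607617 -0.15351782]
{'time': 0.1, 'joints': array([ 1.14419616,  0.62922882,  0.03842456,  1.51822684, -0.02698671,
        0.99627942, -0.01997697]), 'joint_vel': array([ 7.54266828e-04, -3.45623609e-03, -3.37428225e-05, -2.09521067e-03,
        1.31456971e-03, -1.56216271e-03,  5.35398511e-04]), 'joint_torque': array([ 2.98328589e-03, -5.50788760e+01,  1.14744332e+00, -1.87117267e+01,
       -5.21806581e-02,  1.91449374e-02,  6.24743461e-05]), 'tool_pos': array([ 0.22941754, -0.60790436,  0.40387468]), 'tool_rot': array([-3.08902696e+00, -5.63461531e-01,  4.77994375e-04]), 'ft_force': array([-0.08032561,  0.75899931,  0.46729805]), 'wrist_torque': array([3.93654966e-02, 1.88059084e-02, 3.41670923e-05]), 'opening': 0.09413869252447664}
```

View pics/scene0.png

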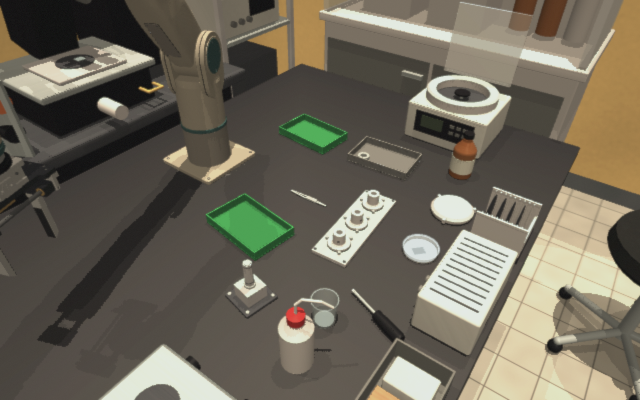

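View pics/top0.png

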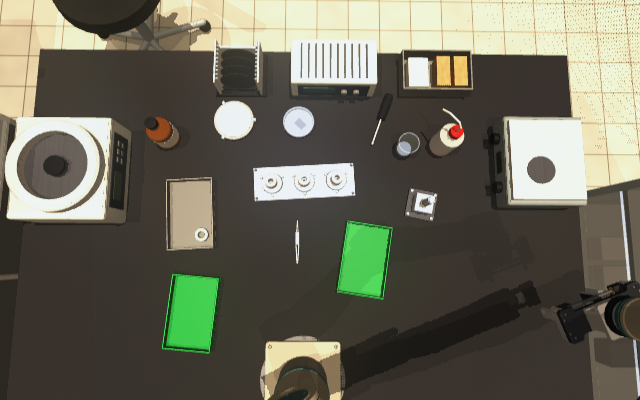

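The top view shows the stand at (421,204), the rack hubs at about (271,183), (304,181) and (336,179), and the grey tray at (190,214) with the shaft collar at (201,234). I'll zoom in to measure these.

```bash
cat >> h.py <<'E'
def cam(f):
    return np.array(f["intrinsics"]),np.array(f["xyz"]),R.from_rotvec(f["attitude"]).as_matrix()
def toplane(f,uv,z):
    K,c,M=cam(f); d=M@np.linalg.solve(K,[uv[0],uv[1],1.]); return c+d*(z-c[2])/d[2]
def proj(f,P):
    K,c,M=cam(f); q=K@(M.T@(np.asarray(P)-c)); return q[:2]/q[2]
def tri(fs,uvs):
    A=np.zeros((3,3));b=np.zeros(3)
    for f,uv in zip(fs,uvs):
        K,c,M=cam(f); d=M@np.linalg.solve(K,[uv[0],uv[1],1.]); d/=np.linalg.norm(d); P=np.eye(3)-np.outer(d,d); A+=P;b+=P@c
    return np.linalg.solve(A,b)
def crop(f,x0,y0,w,h,s,name):
    im=cv2.cvtColor(np.array(f["color"])[y0:y0+h,x0:x0+w],cv2.COLOR_RGB2BGR)
    cv2.imwrite(f"pics/{name}.png",cv2.resize(im,None,fx=s,fy=s,interpolation=cv2.INTER_NEAREST))
E
python3 - <<'E'
from h import *
t=dict(np.load("top0.npz"));s=dict(np.load("scene0.npz"))
print(proj(t,[0,0,0]),proj(s,[0,0,0]))
crop(t,245,155,120,50,6.5,"t_rack"); crop(t,395,180,50,45,12,"t_stand")
crop(s,305,180,100,90,6,"s_rack"); crop(s,220,250,60,70,8,"s_stand");crop(t,155,170,70,85,7,"t_tray")
E
```

```text
[302.14339085 379.48655027] [210.31171625 157.85681223]
```

View pics/t_rack.png

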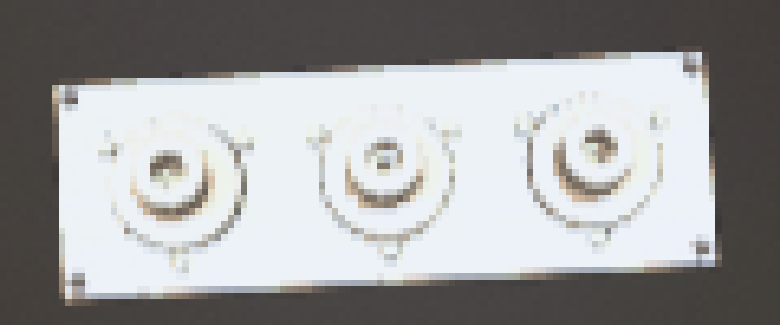

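View pics/t_stand.png

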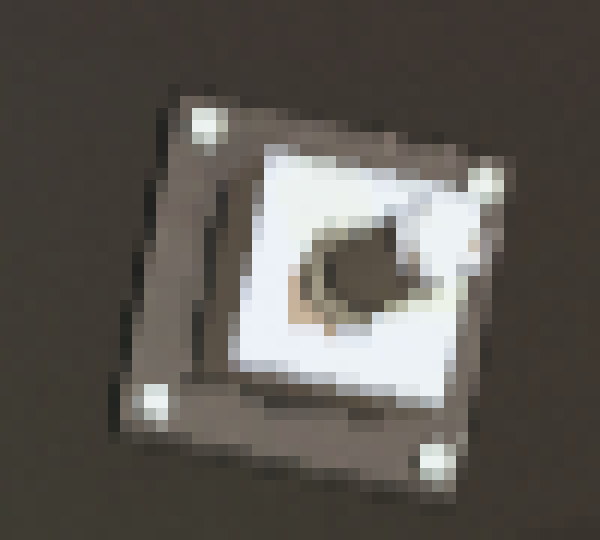

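View pics/s_rack.png

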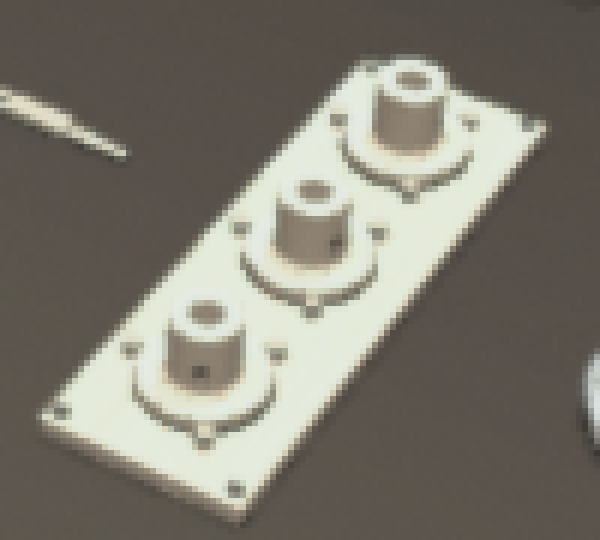

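View pics/s_stand.png

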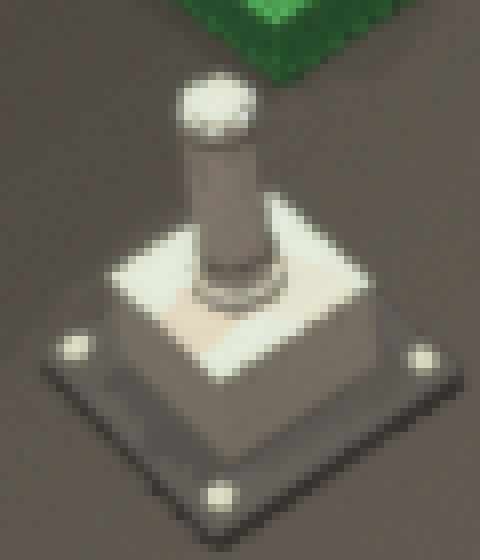

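View pics/t_tray.png

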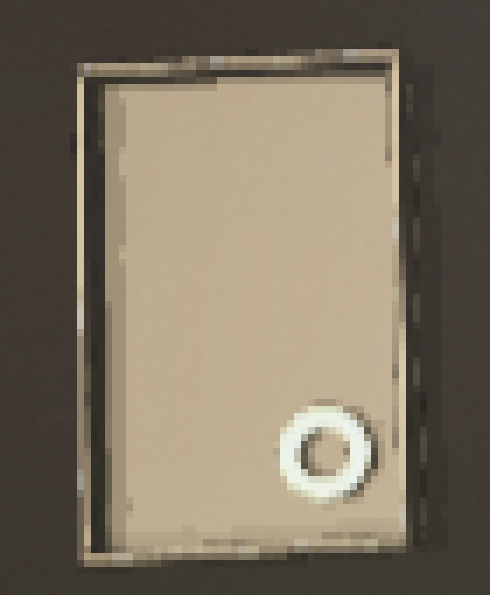

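Run:
```python
from h import *
t=dict(np.load("top0.npz"));s=dict(np.load("scene0.npz"))
np.set_printoptions(precision=4,suppress=True)
def big(f,roi,th):
    x0,y0,w,h=roi; g=cv2.cvtColor(f["color"],cv2.COLOR_RGB2GRAY)[y0:y0+h,x0:x0+w]
    S=8; g=cv2.resize(g,None,fx=S,fy=S,interpolation=cv2.INTER_LINEAR)
    m=(g>th).astype(np.uint8); c=max(cv2.findContours(m,0,2)[0],key=cv2.contourArea)
    (u,v),wh,a=cv2.minAreaRect(c); p=cv2.boxPoints(((u,v),wh,a))
    return (c[:,0,:]+.5)/S-.5+[x0,y0],(p+.5)/S-.5+[x0,y0]
_,p=big(t,(245,155,120,50),130)
P=np.array([toplane(t,q,.012) for q in p]); c=P.mean(0); print("rack",P[:,:2],c)
e=[np.linalg.norm(P[i]-P[(i+1)%4]) for i in range(4)];print(e)
i=int(np.argmax(e)); ax=P[(i+1)%4]-P[i]; ax/=np.linalg.norm(ax); ax*=np.sign(ax[1]); print("yaw of +y",np.degrees(np.arctan2(-ax[0],ax[1])))
nest=[c+ax*d for d in(.092,0,-.092)]
for n in nest:
    n=n.copy(); n[2]=.012; m=n+[0,0,.04]; print("nest",n,"mouth px top",proj(t,m),"scene",proj(s,m))
# bore dark blobs
for f,nm,rad in((t,"top",4),(s,"scene",4)):
    g=255-cv2.cvtColor(f["color"],cv2.COLOR_RGB2GRAY).astype(float)
    for n in nest:
        u,v=proj(f,[n[0],n[1],.052]); 
        for it in range(3):
            Y,X=np.mgrid[0:400,0:640]; w=np.clip(g-60,0,None)*(((X-u)**2+(Y-v)**2)<rad**2)
            u,v=(w*X).sum()/w.sum(),(w*Y).sum()/w.sum()
        print(nm,u,v,toplane(f,(u,v),.052))
```

```text
rack [[ 0.5876  0.1493]
 [ 0.6056 -0.1432]
 [ 0.5064 -0.1477]
 [ 0.489   0.1417]] [0.5471 0.     0.012 ]
[np.float64(0.293015838325138), np.float64(0.09939682806611119), np.float64(0.28991720861551484), np.float64(0.09886783322946205)]
yaw of +y 3.538732402352773
nest [0.5415 0.0919 0.012 ] mouth px top [270.3846 180.6356] scene [373.4051 192.6049]
nest [0.5471 0.     0.012 ] mouth px top [303.5355 178.854 ] scene [357.2856 210.9732]
nest [ 0.5528 -0.0918  0.012 ] mouth px top [336.5705 177.0787] scene [339.3454 231.416 ]
top 269.8937360178971 179.78299776286354 [0.5438 0.0933 0.052 ]
top 303.9339407744875 178.28929384965832 [ 0.5487 -0.0011  0.052 ]
top 336.99014778325125 176.50492610837438 [ 0.5544 -0.093   0.052 ]
scene 373.6771684169584 189.35472578763128 [0.5347 0.1049 0.052 ]
scene 356.939142461964 211.3762102351314 [ 0.5473 -0.0019  0.052 ]
scene 339.01013513513516 231.76576576576576 [ 0.5529 -0.0933  0.052 ]
```

Run:
```python
from h import *
t=dict(np.load("top0.npz"));s=dict(np.load("scene0.npz"))
np.set_printoptions(precision=4,suppress=True)
T=lambda a,s_,o: np.array(a)/s_+o-.5
sc=T([(209,126),(486,183),(437,462),(155,402)],12,np.array([395,180]))
A=np.array([toplane(t,q,.009) for q in sc]);print("screws top\n",A,A.mean(0))
d=A[1]-A[0]; print(np.degrees(np.arctan2(d[1],d[0])),np.linalg.norm(d))
d=A[0]-A[3]; print("yaw x",np.degrees(np.arctan2(d[1],d[0])),np.linalg.norm(d))
bl=T([(262,146),(490,190),(450,408),(230,372)],12,np.array([395,180]))
B=np.array([toplane(t,q,.042) for q in bl]);print("block top",B.mean(0),[np.linalg.norm(B[i]-B[i-1]) for i in range(4)])
b2=T([(108,275),(272,195),(372,282),(222,382)],8,np.array([220,250]))
C=np.array([toplane(s,q,.042) for q in b2]);print("block scene",C.mean(0),[np.linalg.norm(C[i]-C[i-1]) for i in range(4)])
ss=T([(76,346),(424,358),(219,495)],8,np.array([220,250]))
D=np.array([toplane(s,q,.009) for q in ss]);print("screws scene",D,(D[0]+D[1])/2)
cap=T((218,104),8,np.array([220,250])); print("cap scene",toplane(s,cap,.11)); print("collar",toplane(s,T((238,287),8,np.array([220,250])),.046))
print("cap top predicted px from scene",proj(t,toplane(s,cap,.11)))
tr=T([(80,66),(397,52),(409,547),(80,562)],7,np.array([155,170]))
E=np.array([toplane(t,q,.028) for q in tr]);print("tray",E,E.mean(0),[np.linalg.norm(E[i]-E[i-1]) for i in range(4)])
for n,p,z in(("collar",(201,234),.01),("wash cap",(456,131),.15),("resist",(153,124),.145),("beaker",(406,145),.06),("twz",(297,242),0)): print(n,toplane(t,p,z))
crop(s,340,130,90,50,8,"s_tray")
```

```text
screws top
 [[ 0.5246 -0.312   0.009 ]
 [ 0.5112 -0.3784  0.009 ]
 [ 0.4439 -0.3645  0.009 ]
 [ 0.4579 -0.2974  0.009 ]] [ 0.4844 -0.3381  0.009 ]
-101.40381432016186 0.06776923121246486
yaw x -12.348549494391595 0.06830933106345553
block top [ 0.4837 -0.3376  0.042 ] [np.float64(0.0538316853389994), np.float64(0.054068965456879864), np.float64(0.05232459956103125), np.float64(0.051649126594126446)]
block scene [ 0.4852 -0.3383  0.042 ] [np.float64(0.05067062418321378), np.float64(0.05015976796509618), np.float64(0.04357968525772326), np.float64(0.0498035254060558)]
screws scene [[ 0.4417 -0.3632  0.009 ]
 [ 0.5223 -0.3101  0.009 ]
 [ 0.5082 -0.3774  0.009 ]] [ 0.482  -0.3366  0.009 ]
cap scene [ 0.4836 -0.3376  0.11  ]
collar [ 0.4877 -0.3428  0.046 ]
cap top predicted px from scene [431.4378 199.6086]
tray [[0.5485 0.3887 0.028 ]
 [0.5552 0.2616 0.028 ]
 [0.3565 0.2495 0.028 ]
 [0.35   0.3786 0.028 ]] [0.4525 0.3196 0.028 ] [np.float64(0.1988075135579193), np.float64(0.1273110965753468), np.float64(0.1990846172007914), np.float64(0.1292642561087854)]
collar [0.3948 0.2887 0.01  ]
wash cap [ 0.6577 -0.3951  0.15  ]
resist [0.6708 0.3874 0.145 ]
beaker [ 0.6439 -0.2858  0.06  ]
twz [0.3739 0.018  0.    ]
```

View pics/s_tray.png

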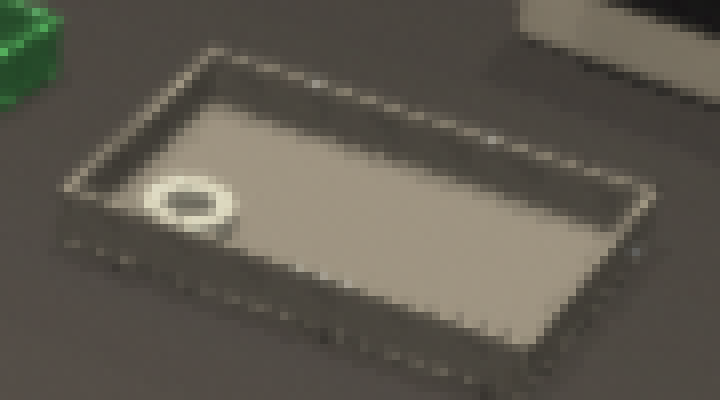

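```bash
cat >> h.py <<'E'
np.set_printoptions(precision=4,suppress=True)
def ori(deg):
    a=np.radians(deg); c,s=np.cos(a),np.sin(a)
    return R.from_matrix(np.array([[-s,c,0],[c,s,0],[0,0,-1]]).T).as_rotvec()
def rep(m=""):
    s=state(); print(m,"t=%.2f"%s["time"],"tcp",s["tool_pos"],"F",s["ft_force"],"op %.4f"%s["opening"],flush=True); return s
def shot(tag):
    for n in("scene","top"):
        f=grab_frame(n); np.savez(f"{n}_{tag}.npz",**f); 
def ld(n,tag): return dict(np.load(f"{n}_{tag}.npz"))
STAND=np.array([.4837,-.3377]); N=np.array([[.5425,.0925],[.5475,-.0008],[.553,-.0925]]); JG=108
GZ=.068
E
sed -n 1,40p h.py | grep -n "def ori"
python3 - <<'E'
from h import *
M=R.from_rotvec(ori(108)).as_matrix(); print(np.linalg.det(M))
q0=state()["joints"]; print(R.from_rotvec(state()["tool_rot"]).as_matrix()[:,1])
for j in(108,-72,48,-12): print(j,ik([*STAND,.35],ori(j)))
for n in N: print(ik([*n,.37],ori(108)), ik([*n,.37],ori(-72)))
E
```

```text
19:def ori(deg):
1.0000000000000007
[ 0.3531 -0.9356 -0.0016]
108 [ 1.0221  0.7125 -0.7608  1.7337  0.5923  0.9398  1.9049]
-72 [ 0.531   0.6062  0.0484  1.7486 -0.0389  0.7877 -0.6583]
48 [ 0.8661  0.6461 -0.4855  1.7383  0.3825  0.8524  1.0463]
-12 [ 0.6921  0.6118 -0.2043  1.7436  0.1627  0.8027  0.2011]
[ 0.287   0.6416 -0.7991  1.8222  0.568   0.9229  1.1155] [-0.1657  0.5289 -0.0807  1.8351  0.0579  0.7798 -1.5333]
[ 0.4473  0.6313 -0.7783  1.83    0.5521  0.9107  1.2989] [-0.0351  0.5245 -0.0218  1.8439  0.0156  0.7734 -1.3218]
[ 0.5977  0.6456 -0.7653  1.7949  0.5483  0.9266  1.4766] [ 0.1234  0.5417 -0.0117  1.8087  0.0085  0.7912 -1.1492]
```

```bash
sed -i 's/JG=108/JG=-72/' h.py
python3 - <<'E'
from h import *
z=.012+GZ+.18
move_pose([*STAND,z+.075],ori(JG)); rep("above")
shot("above")
r=move_l([*STAND,z],max_speed=.12,threshold=8); rep(f"down {r}")
if not r:
    set_gripper(0.0); rep("grip")
shot("grip")
crop(ld("scene","grip"),190,210,110,110,5,"s_grip"); crop(ld("top","grip"),380,160,90,80,6,"t_grip")
E
```

```text
above t=1.51 tcp [ 0.4828 -0.3394  0.3353] F [-0.0549  0.4233  0.1298] op 0.0941
down False t=2.38 tcp [ 0.4839 -0.338   0.2604] F [0.5131 0.3033 0.0066] op 0.0940
grip t=3.52 tcp [ 0.4837 -0.3376  0.26  ] F [ 0.1601 -0.4244  0.713 ] op 0.0191
```

View pics/s_grip.png

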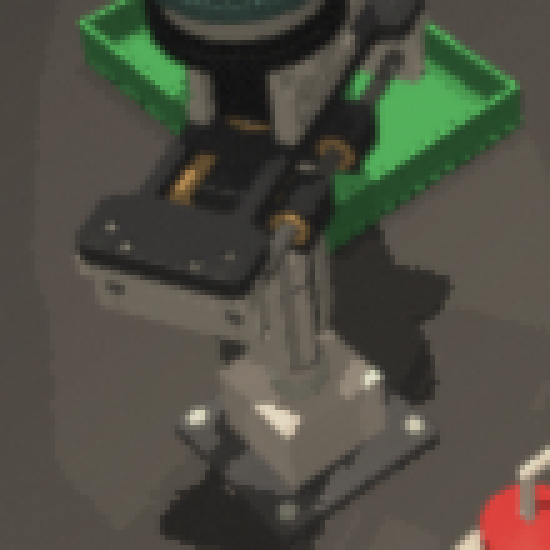

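Run:
```python
from h import *
z=.012+GZ+.18
for j in(-79,-65):
    set_gripper(.03); rep("open")
    move_pose([*STAND,z],ori(j)); set_gripper(0.0); s=rep(f"grip {j}")
    if s["opening"]<.0186: break
```

```text
open t=4.04 tcp [ 0.4837 -0.3378  0.26  ] F [-0.6322 -0.0885  0.1805] op 0.0301
grip -79 t=4.64 tcp [ 0.4837 -0.3377  0.26  ] F [-0.0673  0.6661  0.1374] op 0.0180
```

```bash
sed -i 's/JG=-72/JG=-79/' h.py
python3 - <<'E'
from h import *
H=GZ+.18
move_l([*STAND,.09+H],max_speed=.15); rep("lift")
move_pose([*N[0],.085+H],ori(JG)); move_l([*N[0],.065+H],max_speed=.1);rep("over 1")
shot("n1")
crop(ld("scene","n1"),330,130,90,110,5,"s_n1"); crop(ld("top","n1"),230,140,90,80,6,"t_n1")
print(proj(ld("scene","n1"),[*N[0],.052]),proj(ld("scene","n1"),[*N[0],.065]))
E
```

```text
lift t=5.31 tcp [ 0.4833 -0.3374  0.3374] F [-0.28    0.4238 -1.9249] op 0.0180
over 1 t=7.26 tcp [0.5425 0.0915 0.3126] F [ 0.1984 -0.1906 -1.1679] op 0.0182
[373.8583 192.6267] [374.2739 188.8144]
```

View pics/s_n1.png

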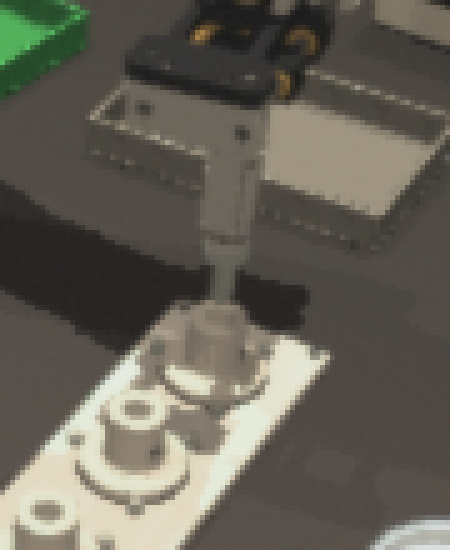

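View pics/t_n1.png

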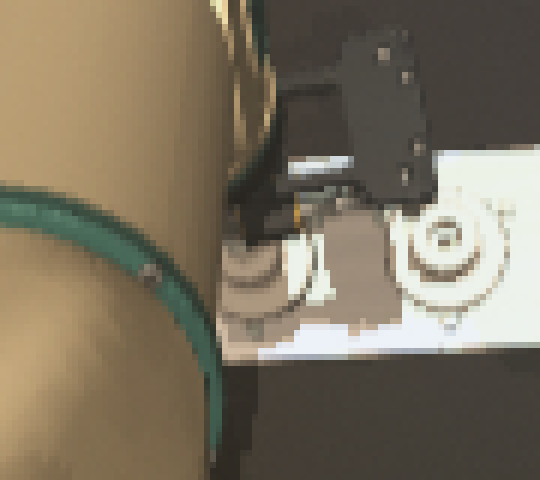

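```bash
cat >> h.py <<'E'
H=GZ+.18
def probe(xy,tag):
    r=move_l([*xy,.038+H],max_speed=.04,threshold=4); s=rep(f"entry {r}")
    if r: shot(tag); return None
    r=move_l([*xy,.020+H],max_speed=.025,threshold=4); s=rep(f"bottom {r}"); print("tip z %.4f  good=.022 bad=.032"%(s["tool_pos"][2]-H))
    shot(tag); return s["tool_pos"][2]-H
E
python3 - <<'E'
from h import *
probe(N[0],"p1")
crop(ld("scene","p1"),330,130,90,110,5,"s_p1")
E
```

```text
entry False t=8.18 tcp [0.5424 0.0925 0.286 ] F [-0.5219  0.1831 -1.2427] op 0.0182
bottom True t=8.80 tcp [0.5425 0.0925 0.2699] F [-0.1969 -0.2949  4.7417] op 0.0183
tip z 0.0219  good=.022 bad=.032
```

View pics/s_p1.png

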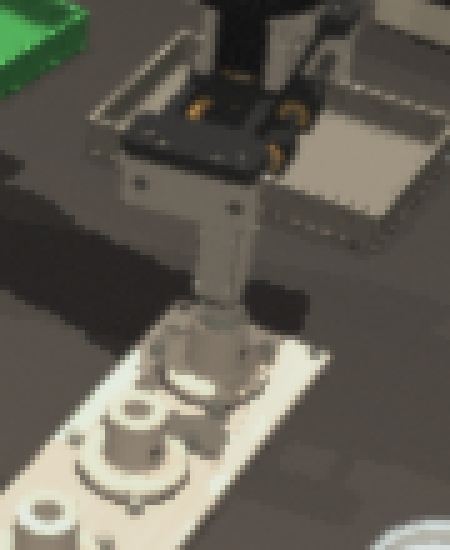

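At nest 1 the collar sits on the hub, at about pixel (374,192), and the tip is at z = 21.9 mm. That chuck passes, so on to nest 2.

Run:
```python
from h import *
move_l([*N[0],.070+H],max_speed=.12); s=rep("up")
move_l([*N[1],.070+H],max_speed=.12); rep("over2")
shot("n2")
z=probe(N[1],"p2")
crop(ld("scene","n2"),310,140,90,110,5,"s_n2"); crop(ld("scene","p2"),310,140,90,110,5,"s_p2")
```

```text
up t=9.46 tcp [0.5422 0.0925 0.3175] F [ 0.2989  0.0003 -1.5278] op 0.0183
over2 t=10.38 tcp [0.5475 0.0001 0.3179] F [ 0.2564  0.2523 -1.0379] op 0.0184
entry False t=11.43 tcp [ 0.5474 -0.0009  0.286 ] F [-0.0141 -0.4459 -0.6178] op 0.0182
bottom True t=11.84 tcp [ 0.5478 -0.0008  0.2798] F [-0.1548 -0.2088  4.4217] op 0.0181
tip z 0.0318  good=.022 bad=.032
```

View pics/s_p2.png

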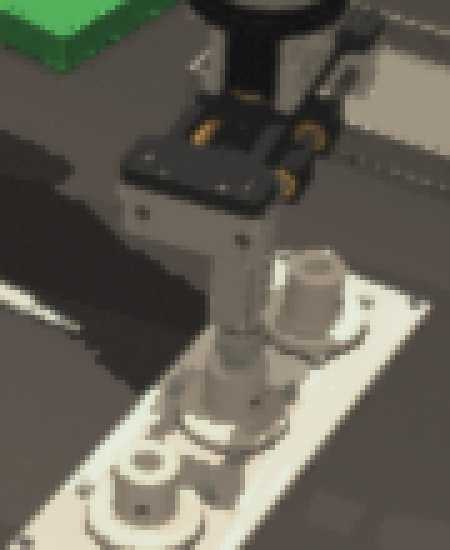

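At nest 2 the tip stopped at 31.8 mm, and the plug is visible between the collar and the hub at about (357,214). That chuck is bad. Next is nest 3, then the gauge goes back.

Run:
```python
from h import *
move_l([*N[1],.070+H],max_speed=.12); s=rep("up")
move_l([*N[2],.070+H],max_speed=.12); rep("over3")
z=probe(N[2],"p3")
crop(ld("scene","p3"),290,150,90,110,5,"s_p3")
```

```text
up t=12.42 tcp [ 0.5473 -0.0008  0.3177] F [ 0.606  -0.4452 -1.9197] op 0.0178
over3 t=13.33 tcp [ 0.553  -0.0915  0.3178] F [ 0.0597 -0.3695 -2.3768] op 0.0182
entry False t=14.28 tcp [ 0.5531 -0.0925  0.2861] F [-0.048   0.4172 -2.4708] op 0.0177
bottom True t=14.91 tcp [ 0.553  -0.0925  0.2698] F [-0.5691  0.4633  5.0172] op 0.0180
tip z 0.0218  good=.022 bad=.032
```

View pics/s_p3.png

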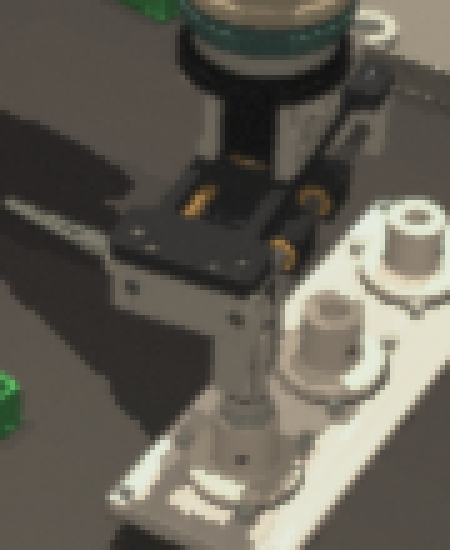

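Nest 3 is good: the tip is at 21.8 mm and the collar sits on the hub at about (339,233). Returning the gauge to its stand.

Run:
```python
from h import *
move_l([*N[2],.070+H],max_speed=.12)
move_pose([*STAND,.085+H],ori(JG)); rep("over stand")
r=move_l([*STAND,.050+H],max_speed=.1); pause(.2); rep("pre")
r=move_l([*STAND,.028+H],max_speed=.04,threshold=4); rep(f"entry {r}")
if not r:
    r=move_l([*STAND,.0105+H],max_speed=.025,threshold=4); s=rep(f"home {r}"); print("tip",s["tool_pos"][2]-H)
    shot("st"); crop(ld("scene","st"),190,210,110,110,5,"s_st")
```

```text
over stand t=16.57 tcp [ 0.4846 -0.3358  0.3324] F [ 0.2115  0.9506 -1.8285] op 0.0178
pre t=17.27 tcp [ 0.484  -0.3378  0.2987] F [ 0.6707  0.5198 -1.6331] op 0.0182
entry False t=17.97 tcp [ 0.4837 -0.3377  0.2759] F [-0.5496  0.567  -2.0062] op 0.0177
home True t=18.59 tcp [ 0.4836 -0.3376  0.2598] F [-0.19    0.3696  4.7742] op 0.0181
tip 0.011781812903101374
```

View pics/s_st.png

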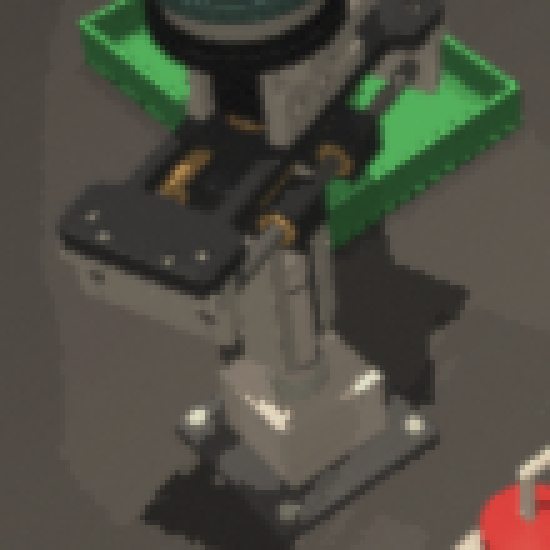

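Run:
```python
from h import *
set_gripper(.05); rep("released")
move_l([*STAND,.30+.06],max_speed=.15)
shot("rel"); crop(ld("scene","rel"),190,210,110,110,5,"s_rel")
G=.012+.032+.18
move_pose([*N[1],G+.06],ori(-87)); rep("over chuck")
r=move_l([*N[1],G],max_speed=.08,threshold=6); rep(f"down {r}")
shot("c2"); crop(ld("scene","c2"),310,140,90,110,5,"s_c2")
print(ik([.50,.322,.30],ori(-87)))
```

```text
released t=19.37 tcp [ 0.4832 -0.3372  0.259 ] F [-0.6702  0.0653  0.1307] op 0.0498
over chuck t=21.61 tcp [ 0.5477 -0.0024  0.2842] F [-0.002  -0.3177  0.9399] op 0.0498
down False t=22.51 tcp [ 0.5477 -0.0009  0.2243] F [-1.1481 -0.4407 -0.4725] op 0.0497
[-0.7645  0.6917  0.2323  1.778  -0.2304  0.6984 -1.9249]
```

View pics/s_rel.png

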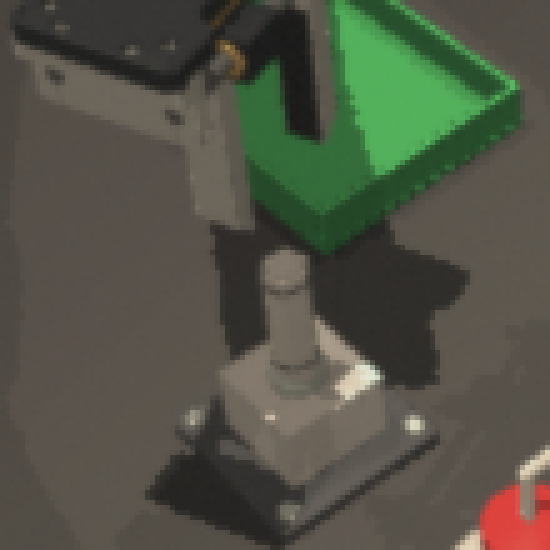

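View pics/s_c2.png

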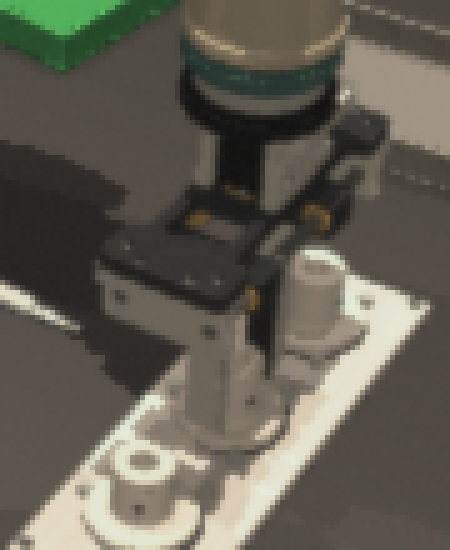

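The gauge is home and upright, with its collar on the block at about (249,286), and the fingers now straddle the middle hub at about (356,220). Next I grip it, lift it, and set it down in the tray.

Run:
```python
from h import *
G=.032+.18
set_gripper(0.0); s=rep("grip")
move_l([*N[1],.085+G],max_speed=.12); s=rep("lift")
if s["opening"]>.028:
    T=np.array([.500,.322])
    move_pose([*T,.085+G],ori(-87)); rep("over tray")
    move_l([*T,.030+G],max_speed=.1); pause(.2); rep("pre")
    shot("tr"); crop(ld("scene","tr"),340,110,90,80,7,"s_tr")
```

```text
grip t=23.02 tcp [ 0.5476 -0.0008  0.2243] F [-1.0059 -0.7222  3.5125] op 0.0333
lift t=23.78 tcp [ 0.5471 -0.0007  0.2965] F [-0.5128 -0.9171 -1.3983] op 0.0334
over tray t=25.02 tcp [0.5009 0.3201 0.2968] F [ 0.4072 -0.9772 -0.3472] op 0.0332
pre t=25.93 tcp [0.5003 0.3222 0.2427] F [ 0.2077  0.5432 -0.0627] op 0.0332
```

View pics/s_tr.png

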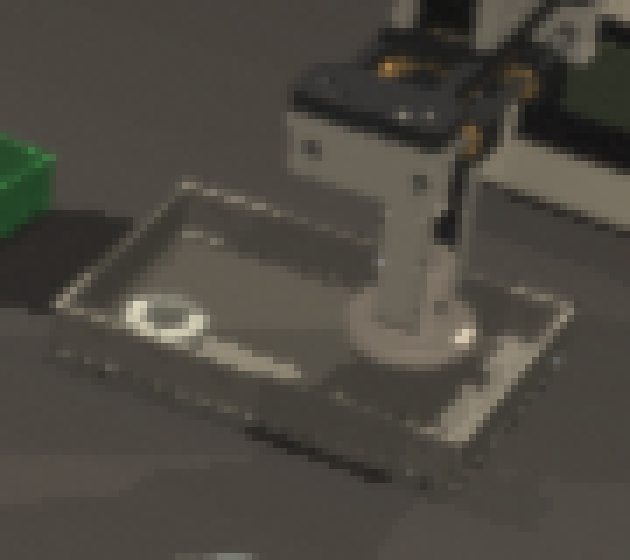

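Run:
```python
from h import *
G=.032+.18
T=np.array([.500,.322])
r=move_l([*T,.010+G],max_speed=.04,threshold=4); rep(f"a {r}")
if not r: r=move_l([*T,.002+G],max_speed=.015,threshold=3); s=rep(f"floor {r}"); print("base z",s["tool_pos"][2]-G)
shot("fl"); crop(ld("scene","fl"),340,110,90,80,7,"s_fl")
```

```text
a False t=26.68 tcp [0.5    0.322  0.2218] F [-0.2988  0.5364 -1.2881] op 0.0330
floor True t=27.11 tcp [0.5001 0.3221 0.2163] F [-0.4632 -0.0389  3.7301] op 0.0331
base z 0.004303008922274948
```

View pics/s_fl.png

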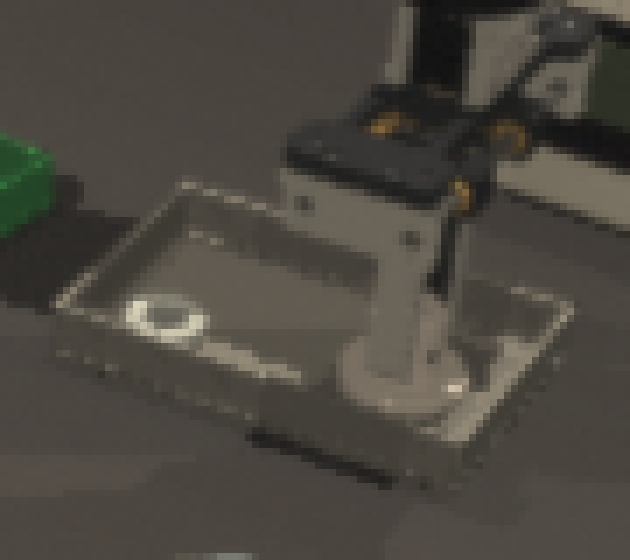

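The chuck touched the tray floor at base z = 4.3 mm with light force. I'll release it, back off and check.

Run:
```python
from h import *
T=np.array([.500,.322])
set_gripper(.055); rep("open")
move_l([*T,.33],max_speed=.12)
move_pose([.40,.02,.42],ori(-87)); rep("away"); pause(.3)
shot("end"); s=ld("scene","end")
cv2.imwrite("pics/s_end.png",cv2.cvtColor(s["color"],cv2.COLOR_RGB2BGR)); crop(s,340,120,90,70,8,"s_end_tray"); crop(ld("top","end"),155,150,300,110,2.6,"t_end")
```

```text
open t=27.76 tcp [0.4996 0.3218 0.2155] F [0.6993 0.4169 0.0227] op 0.0552
away t=30.11 tcp [0.4008 0.021  0.4199] F [ 0.5895  0.0939 -0.8573] op 0.0551
```

View pics/s_end.png

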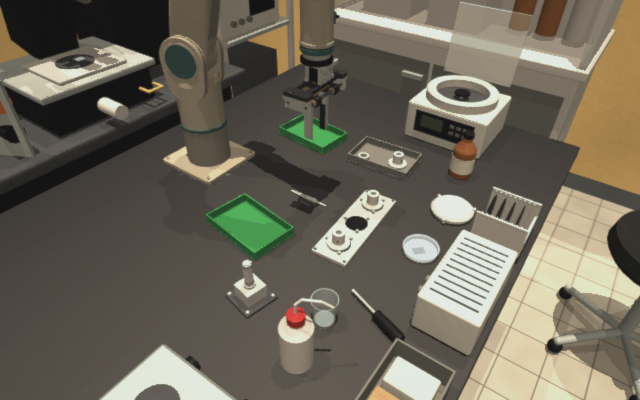

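View pics/s_end_tray.png

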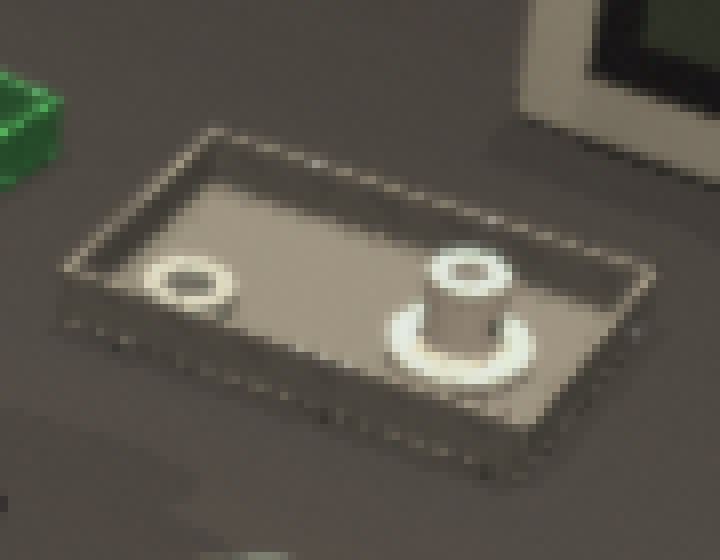

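View pics/t_end.png

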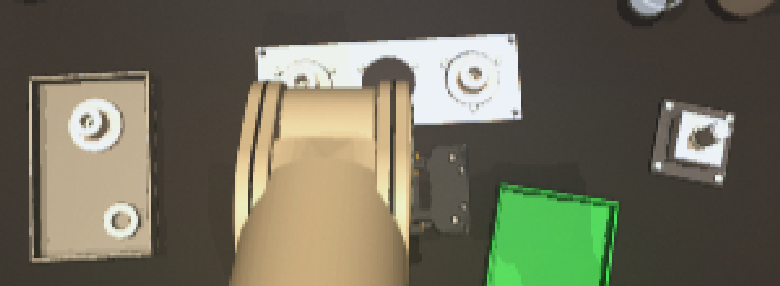

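The chuck is flat in the tray with its hub up (about (398,157) in the scene view). The gauge is home at (249,280), the two good chucks are in their nests, and the bystanders have not moved. Handing in.

```bash
python3 -c "
from h import *
print(hand_in()); print(state()['time'])"
```

```text
the job is handed in; nothing more can be done
None
the job is handed in; nothing more can be done
```

I gauged the three chucks from left to right, put the gauge back in its stand and moved the one bad chuck to the grey tray. I handed in at about 30.5 s of the 64 s allowed.

| Nest | Lowest tip height | Result |
|---|---|---|
| 1 (left) | 21.9 mm | Pass, collar seated on the hub |
| 2 (middle) | 31.8 mm | Fail, stopped 10 mm short |
| 3 (right) | 21.8 mm | Pass, collar seated on the hub |

- **Force:** each try stopped on light contact, about 5 N. I never pushed past that.
- **Gauge:** it is back upright and fully home, with its tip at 11.8 mm against the 12 mm expected.
- **Bad chuck:** it touched the tray floor at 4.3 mm against 4 mm expected. The last picture shows it flat, hub up, clear of the shaft collar.
- **Everything else:** the final pictures show both good chucks in their nests and no visible movement of the other items.

Two readings were slightly off. My first grip on the gauge was a few degrees off its flats (19.1 mm opening instead of 18), so I gripped it again before lifting. The gripper read 33.3 mm on the 32 mm chuck hub, for a reason I did not find, but the chuck was carried level and set down without trouble.

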